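# Press the sunken tare key of a bench balance

### The job

Tare the balance with its empty dish on the pan: push the sliding shutter off the round well, reach a fingertip down into that well and press its sunken key all the way down for a moment, then push the shutter back against its stop so that it covers the round well again. Only push and press with the fingers: do not press the key in the square well, and leave the dish on the pan, the rubber stopper and the carton where they stand.

Things in the scene. Friction and masses are not known exactly. Their poses are not given: they have to be found in the camera images.
- balance: Low white bench balance with a grey front deck, 200 x 200 mm, fixed to the desk. Origin: centre of its underside. Its front (-x) faces the robot when unturned; +x points to its rear, +y to its left as the robot sees it, z up. Deck top 42 mm above the desk; the wells lie in the front part, at x = -62 mm. An upright display head at its rear rises to 105 mm above the desk.
- round_well (a point): Centre of the mouth of the round well, level with the deck top (42 mm above the desk): 50 mm across, 30 mm deep, with the round key at the bottom. At first the shutter covers all or most of it.
- square_well (a point): Centre of the mouth of the square well, level with the deck top: 46 x 46 mm, 30 mm deep, 70 mm from the round well along the balance's +y.
- pan (a point): Centre of the top of the round steel pan, 92 mm across, 54 mm above the desk, behind the wells.
- round_key_top (a point): Centre of the top face of the black round key (28 mm across) in the round well; it faces up. At rest it lies 22 mm below the deck top, 20 mm above the desk, and moves with the key.
- square_key_top (a point): Centre of the top face of the black square key (26 x 26 mm) in the square well, at the same depth. This key must not be pressed.
- round_key (a joint): How far the round key is pressed, 0 = up, 0.006 m = fully down. A spring returns it: 2 N starts it, 5 N holds it fully down.
- square_key (a joint): The same for the square key; it stays at 0.
- shutter (a joint): Position of the shutter in m along the balance's +y: 0 = against its stop, centred over the round well; 0.070 = against the other stop, centred over the square well (the round well is then open). It starts between 0 and 0.015. It stays where it is left; pushing takes about 1.5 N.
- shutter_mid (a point): Middle of the plate's upper face, 46.5 mm above the desk; moves with the shutter. Aluminium plate 62 (x) by 60 (y) by 4 mm between two rails 8 mm high, with two upright ridges along x (50 long, 6 thick, 11 mm above the plate) centred 27 mm to either side in y of this point. Between them are 48 mm: shut fingertips fit in and can push either ridge.
- dish: Empty clear glass dish, 70 mm across and 14 mm high, loose on the balance's pan. Origin: centre of its underside. Leave it there.
- plug: Black rubber stopper, 22 x 24 x 22 mm, loose on the desk at the balance's left side. Origin: centre of its underside. Leave it there.
- carton: Small pale carton, 60 x 85 x 30 mm, loose on the desk to the right of the balance's rear part. Origin: centre of its underside. Leave it there.
There are look-alikes about, which are no part of the job. Leave any orange look-alike of the dish alone.

How it is judged:
On the way, in this order (a step that is already met when the one before it is completed fails the run):
1. the shutter is pushed off the round well (value of joint shutter above 0.045 m), for 0.1 s.
2. the round key is pressed fully down (value of joint round_key above 0.005 m), for 0.2 s.
At the end, for the whole second after the job is handed in: The shutter is back within 5 mm of its stop over the round well, both keys are up, and the dish (within 12 mm), the stopper and the carton (within 15 mm) are where they stood (value of joint shutter below 0.005 m and value of joint each of round_key, square_key below 0.001 m and distance of dish from where it was at the start of the episode below 0.012 m and distance of each of plug, carton from where it was at the start of the episode below 0.015 m and linear speed of dish below 0.01 m/s); the robot touches nothing.
It fails at once if the square key was pressed (value of joint square_key above 0.003 m).
It fails at once if the dish was lifted or shoved (distance of dish from where it was at the start of the episode above 0.012 m).
It fails at once if the rubber stopper was lifted or shoved (distance of plug from where it was at the start of the episode above 0.015 m).
It fails at once if the carton was lifted or shoved (distance of carton from where it was at the start of the episode above 0.015 m).
It also fails if it takes over 64 s, if anything falls off the work surface, if the arm or the gripper's body presses on something with over 40 N, if the wrist force passes 120 N, or if a joint passes its speed limit or range.

### The arm

A 6-joint arm with a two-finger parallel gripper is mounted at the origin on a cart in front of the work surface, level with it; the furniture and walls round the work are solid. World frame = base frame: x ahead of the robot, y to its left, z up, the work surface at z = 0. Lengths are in m, angles in rad, forces in N, time in s.
With the tool pointing down it reaches from about 0.35 to 0.775 m from the base axis. Payload 5.5 kg.
Tool frame: the origin (TCP) lies midway between the tips of the shut fingers; the grasp point (between the pads) lies 19 mm behind it; z points along the fingers, x is the direction in which the jaws open and shut, and the axes are right-handed (so a half turn about z gives the same grasp; the last joint's range is limited). The gripper opens to 85 mm and grips with 20 to 120 N. Pads are 22 mm wide; open, the fingers measure 114 mm over their backs; the gripper's body (76 mm by 85 mm) begins 54 mm behind the grasp point. The pads swing forward as they close: fully open they stand 13 mm farther back than shut.
Start: joints at [1.072, 0.313, 0.046, 1.304, 0, 1.431], TCP at [0.202, 0.538, 0.231] pointing down, gripper open.
Joint ranges: [-2.76, 2.76], [-0.86, 1.69], [-1.03, 1.26], [-2.2, 2.34], [-1.47, 1.5], [-3.14, 3.14]. Speed limits (rad/s): [2.57, 2.57, 3.14, 3.14, 3.14, 3.14].

### API

Orientations are given as a unit quaternion [w, x, y, z].
In Python, from workcell import env gives the robot as it stands.
- The arm moves only by the tool servo_tool, never from a script. Its argument "targets" is a list of rows, each an object with "xyz": the shift along the tool's x, y, z in m, a list of three; "twist": the turn, a rotation vector about the tool's x, y, z in rad, a list of three; "jaw": the opening, from 0 (shut) to 1 (fully open). A call has 1 to 12 rows; each row is the pose to reach, as a shift and turn from the pose commanded when the call began, along the tool's axes at that moment; what a row does not reach only later rows make up. A row lasts 1/12 s, in which the tool goes at most 41.7 mm and 7.16 degrees, less where a joint would pass 70% of its speed; a pose out of reach is approached as far as the arm can. A call with a gripper value outside its range is refused whole. The fingers move at their own pace and stop on an object; "squeeze" is the grip in N (left out, the last holds). Time passes only in rows, so rows that repeat a pose let the fingers close. It gives the time, the measured TCP pose, the force and the opening at its end, in the units of the state.
- env.get_state(): the state, without advancing time (a new reading comes with each control period).
- env.read_camera(name): name is "scene" or "top" or "wrist"; returns a dict with "color" (400x640x3 uint8, red, green, blue), "depth" (400x640 float32, m along the optical axis (not along the pixel's ray), 0 where there is no reading), "fx", "fy", "cx", "cy" (pixels), "eye" and "attitude" of the camera in the world. Camera axes: x right, y down, z forward; pixel columns grow to the right and rows downward; lengths in m; the calibration is good to about 2 mm. A picture is of the moment at which its call begins.
- env.hand_in(): hands the job in, once; it reports no verdict.
The state is a dict: "clock": time; "joint_pos": joint angles; "qvel": joint speeds; "tau": joint torques, N m; "tcp_pos": TCP position; "orientation": TCP orientation; "wrist_force": force on the tool from outside, world axes, zero at the start; "ft_torque": the same for the moment, N m; "finger_gap": finger opening in m.
Only numpy, scipy, OpenCV 4.12 (cv2) and the standard library are available. Lean on these libraries where they do the work, as an engineer would, in place of code of your own. Each camera call takes 0.05 s, during which the arm holds its last target. There are 200 camera calls.

## Working session

There is one attempt and no reset: what is moved stays moved. The work goes in short steps, Python scripts to look and compute and a tool call to move; the robot and the scene stay as the last step left them, time stands still between calls to the robot, and variables do not carry over. Pictures are saved under pics/ and viewed, about 8 in all and at most 12, crops included, and the job is handed in when it is done.

Besides the shell and the picture viewer there is one more tool, called after ">>>" by a JSON object that holds its "name" and its "arguments", one argument or row to a line. servo_tool: Moves the arm, as the interface text tells. Its arguments: {"type":"object","properties":{"targets":{"type":"array","items":{"type":"object","properties":{"xyz":{"type":"array","items":{"type":"number"}},"twist":{"type":"array","items":{"type":"number"}},"jaw":{"type":"number"}}}},"squeeze":{"type":"number"}},"required":["targets"]}

```bash
mkdir -p pics; ls
python3 - <<'E'
from workcell import env
import cv2,numpy as np
s=env.get_state(); print({k:np.round(v,4) for k,v in s.items()})
for n in("top","scene"):
    c=env.read_camera(n); cv2.imwrite(f"pics/{n}0.png",c["color"][...,::-1]); np.savez(f"{n}0.npz",**c)
    print(n,c["fx"],c["fy"],c["cx"],c["cy"],c["eye"],c["attitude"])
E
```

```text
pics
{'clock': np.float64(0.0), 'joint_pos': array([ 1.0724,  0.314 ,  0.045 ,  1.3036, -0.    ,  1.4312]), 'qvel': array([-0.0005,  0.0008, -0.0006,  0.0008, -0.0021,  0.0008]), 'tau': array([-1.20000e-03, -4.80631e+01,  2.98529e+01,  1.97000e-02,
       -1.00000e-04, -0.00000e+00]), 'tcp_pos': array([0.2017, 0.5379, 0.2304]), 'orientation': array([ 4.000e-04,  8.219e-01,  5.696e-01, -8.000e-04]), 'wrist_force': array([-0.0693, -1.2833, -1.0824]), 'ft_torque': array([-0.007 , -0.0258, -0.0029]), 'finger_gap': np.float64(0.0858)}
top 404.0721906708394 404.0721906708394 317.8814829959022 201.43691829185107 [0.53510611 0.18553403 0.90200935] [ 0.02709098 -0.70095228  0.7126113  -0.01082245]
scene 435.2180391913796 435.2180391913796 322.03318295533563 202.60029084338925 [ 0.19624683 -0.18831217  0.75463874] [-0.30969597  0.86853343 -0.36267504  0.13492556]
```

View pics/top0.png

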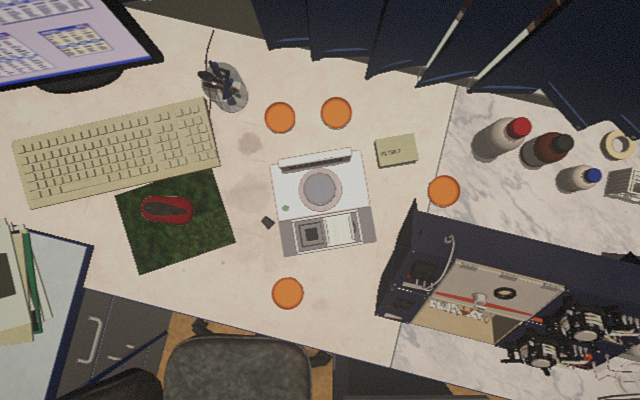

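View pics/scene0.png

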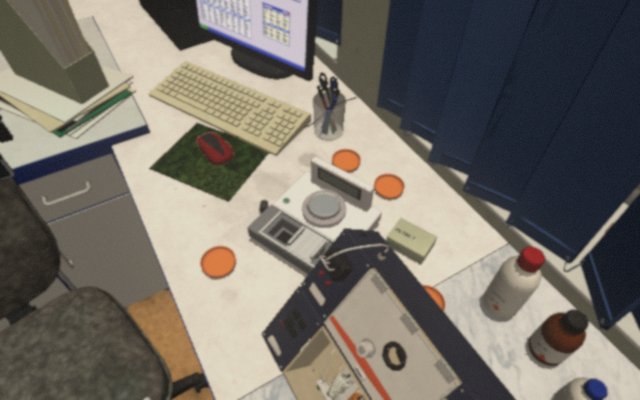

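```bash
cat > h.py <<'E'
import numpy as np,cv2
from scipy.spatial.transform import Rotation as R
def pose(c):
    w,x,y,z=c["attitude"]; return R.from_quat([x,y,z,w]).as_matrix(),np.array(c["eye"])
def ray(c,u,v,h):
    M,e=pose(c); d=M@np.array([(u-c["cx"])/c["fx"],(v-c["cy"])/c["fy"],1]); return e+d*(h-e[2])/d[2]
def cloud(c):
    M,e=pose(c); v,u=np.mgrid[:400,:640]; z=c["depth"]
    return np.stack([(u-c["cx"])/c["fx"]*z,(v-c["cy"])/c["fy"]*z,z],-1)@M.T+e
E
python3 - <<'E'
from h import *
c=dict(np.load("top0.npz")); P=cloud(c)
im=c["color"][140:265,250:430,::-1]; cv2.imwrite("pics/crop0.png",cv2.resize(im,None,fx=4.4,fy=4.4,interpolation=cv2.INTER_CUBIC))
for v in range(140,350,15): print(v,[f"{1000*P[v,u,2]:.0f}" for u in range(250,600,15)])
for u,v in[(390,310),(415,202),(380,305),(555,260),(440,205)]: print(u,v,P[v,u].round(3))
E
```

```text
140 ['4', '1', '2', '-0', '-1', '-1', '1', '2', '-1', '33', '30', '1', '-3', '-1', '-2', '29', '104', '132', '129', '67', '100', '127', '2', '-2']
155 ['-0', '-3', '0', '1', '105', '105', '106', '41', '-1', '29', '28', '31', '-1', '4', '-0', '-1', '48', '1', '9', '66', '92', '88', '-1', '1']
170 ['-3', '-2', '41', '43', '54', '54', '40', '43', '-0', '1', '1', '2', '0', '-1', '2', '-2', '-2', '-3', '-1', '1', '2', '26', '73', '93']
185 ['-0', '1', '42', '40', '57', '58', '54', '43', '3', '-0', '-2', '1', '4', '2', '-3', '1', '0', '0', '2', '-1', '-2', '32', '68', '1']
200 ['2', '3', '38', '41', '60', '57', '43', '44', '2', '1', '3', '108', '-2', '4', '0', '-1', '1', '2', '1', '0', '4', '-0', '-0', '1']
215 ['0', '-2', '43', '40', '41', '51', '46', '41', '42', '-1', '0', '191', '186', '1', '-3', '2', '1', '-3', '-1', '-1', '-1', '-2', '3', '-0']
230 ['-2', '3', '43', '42', '21', '60', '45', '43', '43', '1', '40', '211', '207', '201', '197', '190', '185', '-3', '1', '1', '0', '1', '-1', '1']
245 ['-0', '-1', '1', '47', '36', '40', '51', '-1', '-2', '2', '146', '231', '225', '219', '216'
[... 431 characters left out ...]
0', '134', '142', '239', '164', '174', '183', '192', '206', '206', '217', '225', '229', '101', '232']
305 ['-0', '0', '5', '5', '-1', '-1', '-2', '0', '-0', '82', '96', '104', '22', '56', '129', '152', '158', '165', '172', '182', '190', '222', '218', '218']
320 ['1', '-2', '1', '1', '-2', '-2', '0', '-2', '2', '3', '41', '36', '33', '30', '21', '15', '11', '70', '132', '147', '174', '210', '233', '216']
335 ['-345', '2', '-1', '1', '1', '-1', '-2', '-1', '-3', '0', '3', '0', '1', '1', '39', '36', '30', '76', '95', '135', '185', '187', '218', '224']
390 310 [0.357 0.061 0.067]
415 202 [0.573 0.015 0.117]
380 305 [0.369 0.082 0.076]
555 260 [ 0.467 -0.198  0.205]
440 205 [ 0.571 -0.062  0.011]
```

View pics/crop0.png

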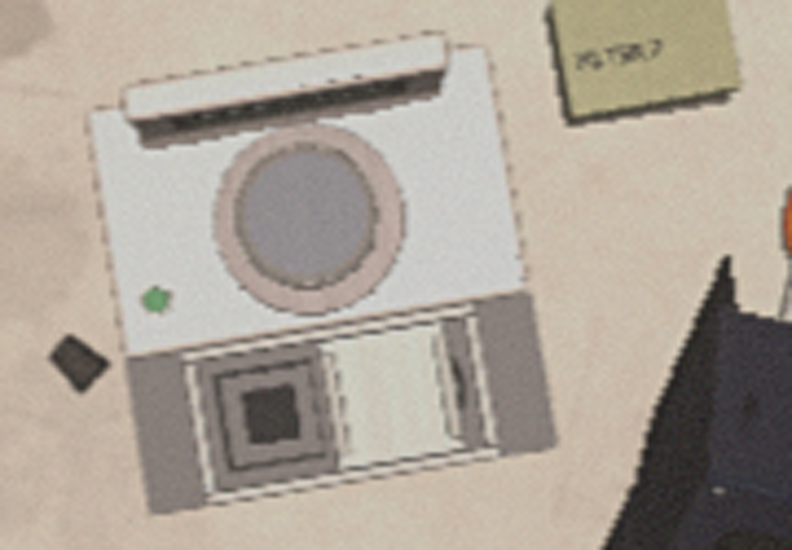

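Run:
```python
from h import *
c=dict(np.load("top0.npz")); P=cloud(c)
m=np.zeros((400,640),bool); m[140:262,258:378]=1
m&=(P[...,2]>.034)&(P[...,2]<.112)
m=cv2.morphologyEx(m.astype(np.uint8),cv2.MORPH_OPEN,np.ones((3,3)))
n,l,st,_=cv2.connectedComponentsWithStats(m); k=1+np.argmax(st[1:,4]); q=P[l==k][:,:2].astype(np.float32)
print(cv2.minAreaRect(q*1000))
# pixel corners on z=.042 from crop
for u,v in[(128,353),(150,513),(556,447),(532,292),(525,290)]: print(ray(c,250+u/4.4,140+v/4.4,.042).round(4))
print("pan",ray(c,250+309/4.4,140+218/4.4,.054).round(4))
print("sqkey",ray(c,250+271/4.4,140+415/4.4,.020).round(4))
for u,v in[(330,410),(480,380),(450,385),(345,405)]: print(u,ray(c,250+u/4.4,140+v/4.4,.0575).round(4),ray(c,250+u/4.4,140+v/4.4,.0465).round(4))
print("plug",ray(c,250+78/4.4,140+362/4.4,.022).round(4))
```

```text
((578.6531982421875, 196.77688598632812), (199.96060180664062, 200.2680206298828), 8.563811302185059)
[0.5428 0.2883 0.042 ]
[0.4656 0.2785 0.042 ]
[0.4943 0.0827 0.042 ]
[0.569  0.0925 0.042 ]
[0.5701 0.0958 0.042 ]
pan [0.6058 0.1994 0.054 ]
sqkey [0.5112 0.2203 0.02  ]
330 [0.5141 0.1908 0.0575] [0.5138 0.1909 0.0465]
480 [0.5272 0.1196 0.0575] [0.5271 0.1188 0.0465]
450 [0.525  0.1339 0.0575] [0.5249 0.1332 0.0465]
345 [0.5164 0.1837 0.0575] [0.5161 0.1837 0.0465]
plug [0.5389 0.3156 0.022 ]
```

>>> {"name": "servo_tool", "arguments": {
  "targets": [
    {"xyz": [-0.02, 0.036, 0.002], "twist": [0, 0, -0.05], "jaw": 0},
    {"xyz": [-0.04, 0.072, 0.005], "twist": [0, 0, -0.1], "jaw": 0},
    {"xyz": [-0.06, 0.108, 0.008], "twist": [0, 0, -0.15], "jaw": 0},
    {"xyz": [-0.08, 0.144, 0.01], "twist": [0, 0, -0.2], "jaw": 0},
    {"xyz": [-0.1, 0.18, 0.012], "twist": [0, 0, -0.25], "jaw": 0},
    {"xyz": [-0.12, 0.216, 0.015], "twist": [0, 0, -0.3], "jaw": 0},
    {"xyz": [-0.14, 0.252, 0.018], "twist": [0, 0, -0.35], "jaw": 0},
    {"xyz": [-0.16, 0.288, 0.02], "twist": [0, 0, -0.4], "jaw": 0},
    {"xyz": [-0.18, 0.324, 0.022], "twist": [0, 0, -0.45], "jaw": 0},
    {"xyz": [-0.2, 0.36, 0.025], "twist": [0, 0, -0.508], "jaw": 0},
    {"xyz": [-0.22, 0.396, 0.028], "twist": [0, 0, -0.508], "jaw": 0},
    {"xyz": [-0.241, 0.432, 0.03], "twist": [0, 0, -0.508], "jaw": 0}
  ]
}}

```text
clock: 1.1
tcp_pos: [0.5224, 0.1593, 0.2007]
orientation: [-0.0, 0.652, 0.758, -0.0]
wrist_force: [1.3, 1.2, -0.0]
finger_gap: -0.0001
```

Run:
```python
from workcell import env
from h import *
c=env.read_camera("wrist"); cv2.imwrite("pics/w1.png",c["color"][...,::-1]); np.savez("w1.npz",**c)
s=env.get_state(); print({k:np.round(v,4) for k,v in s.items()}); print(c["eye"],c["attitude"])
w,x,y,z=s["orientation"]; print(R.from_quat([x,y,z,w]).as_matrix().round(3))
```

```text
{'clock': np.float64(1.15), 'joint_pos': array([ 0.1396,  0.2731, -0.0856,  1.2097, -0.0041, -0.0034]), 'qvel': array([ 0.0724, -0.0245, -0.0365,  0.0079,  0.0288,  0.1532]), 'tau': array([  5.9766, -51.7479,  25.5982,   3.2951,   1.3181,  -0.1819]), 'tcp_pos': array([0.5276, 0.1537, 0.2001]), 'orientation': array([ 2.300e-03,  6.548e-01,  7.558e-01, -4.000e-04]), 'wrist_force': array([ 6.1182, -2.5598, -0.1017]), 'ft_torque': array([-0.235 , -0.315 , -0.0285]), 'finger_gap': np.float64(0.0002)}
[0.44503404 0.14791484 0.3424399 ] [0.10142024 0.64483342 0.74839112 0.11753523]
[[-0.143  0.99   0.003]
 [ 0.99   0.143 -0.004]
 [-0.004  0.002 -1.   ]]
```

View pics/w1.png

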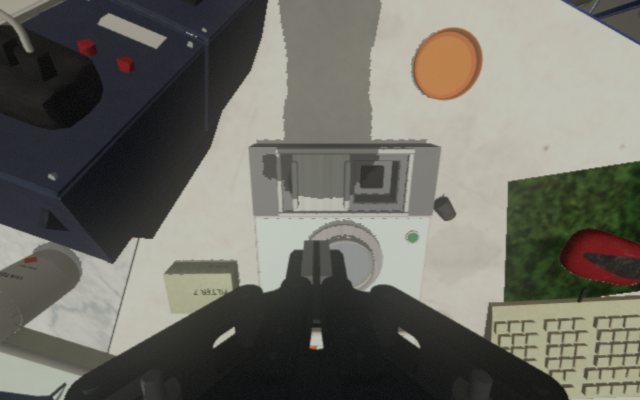

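>>> {"name": "servo_tool", "arguments": {
  "targets": [
    {"xyz": [0, 0, 0.03], "twist": [0, 0, 0], "jaw": 0},
    {"xyz": [0, 0, 0.06], "twist": [0, 0, 0], "jaw": 0},
    {"xyz": [0, 0, 0.09], "twist": [0, 0, 0], "jaw": 0},
    {"xyz": [0, 0, 0.11], "twist": [0, 0, 0], "jaw": 0},
    {"xyz": [0, 0, 0.11], "twist": [0, 0, 0], "jaw": 0},
    {"xyz": [0, 0, 0.11], "twist": [0, 0, 0], "jaw": 0}
  ]
}}

```text
clock: 1.65
tcp_pos: [0.5204, 0.1611, 0.0903]
orientation: [-0.001, 0.652, 0.758, -0.001]
wrist_force: [-0.2, 0.0, 1.3]
finger_gap: -0.0
```

Run:
```python
from workcell import env
from h import *
c=env.read_camera("wrist"); np.savez("w2.npz",**c)
cv2.imwrite("pics/w2.png",cv2.resize(c["color"][100:320,180:480,::-1],None,fx=2.6,fy=2.6,interpolation=cv2.INTER_CUBIC))
s=env.get_state(); print({k:np.round(s[k],4) for k in("clock","tcp_pos","orientation","wrist_force","finger_gap")})
w,x,y,z=s["orientation"]; print(R.from_quat([x,y,z,w]).as_matrix().round(3))
```

```text
{'clock': np.float64(1.7), 'tcp_pos': array([0.5218, 0.1613, 0.0918]), 'orientation': array([-1.000e-04,  6.524e-01,  7.579e-01, -1.000e-04]), 'wrist_force': array([-0.5632,  0.0837,  0.904 ]), 'finger_gap': np.float64(0.0)}
[[-0.149  0.989 -0.   ]
 [ 0.989  0.149  0.   ]
 [ 0.    -0.    -1.   ]]
```

View pics/w2.png

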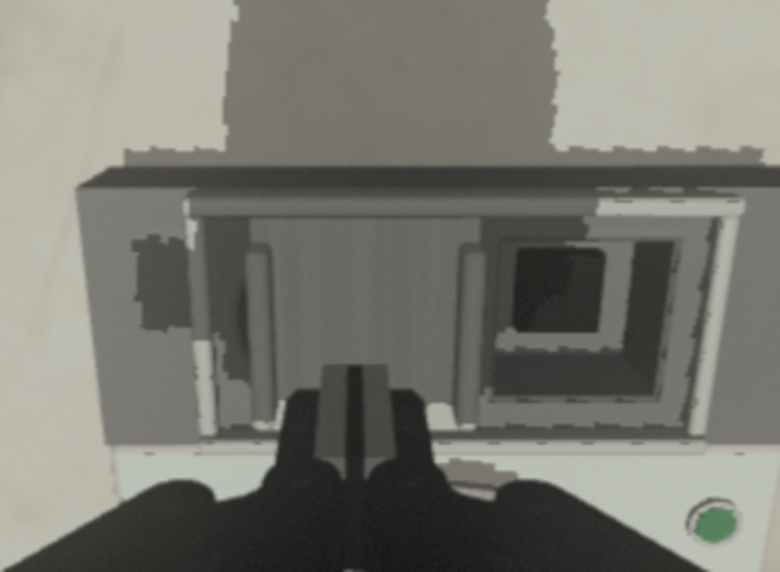

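Run:
```python
from h import *
c=dict(np.load("w2.npz")); C=np.array([.5787,.1968]); a=np.radians(8.5); Rm=np.array([[np.cos(a),np.sin(a)],[-np.sin(a),np.cos(a)]])
def b(x,y,h): p=ray(c,180+x/2.6,100+y/2.6,h); print((x,y),p.round(4),"bal",(Rm@(p[:2]-C)).round(4))
print("ridges");[b(x,y,.0575) for x,y in[(258,245),(472,245),(262,420),(468,420)]]
print("deck corners");[b(x,y,.042) for x,y in[(78,187),(106,443)]]
print("sqwell");[b(x,y,.042) for x,y in[(498,238),(683,238),(660,398),(490,400)]]
print("tip at z.092");[b(x,y,.0918) for x,y in[(322,366),(388,366)]]
print("tcp",(Rm@(np.array([.5218,.1613])-C)).round(4))
```

```text
ridges
(258, 245) [0.4991 0.1346 0.0575] bal [-0.088  -0.0498]
(472, 245) [0.4914 0.1859 0.0575] bal [-0.088   0.0021]
(262, 420) [0.5466 0.1408 0.0575] bal [-0.0401 -0.0506]
(468, 420) [0.5386 0.1942 0.0575] bal [-0.0401  0.0034]
deck corners
(78, 187) [0.4953 0.0856 0.042 ] bal [-0.0989 -0.0977]
(106, 443) [0.5698 0.0964 0.042 ] bal [-0.0236 -0.098 ]
sqwell
(498, 238) [0.4927 0.1955 0.042 ] bal [-0.0852  0.0114]
(683, 238) [0.4855 0.2437 0.042 ] bal [-0.0852  0.0601]
(660, 398) [0.5321 0.2504 0.042 ] bal [-0.0381  0.0599]
(490, 400) [0.5398 0.2031 0.042 ] bal [-0.0375  0.0119]
tip at z.092
(322, 366) [0.512  0.1534 0.0918] bal [-0.0724 -0.0331]
(388, 366) [0.51   0.1668 0.0918] bal [-0.0724 -0.0195]
tcp [-0.0615 -0.0267]
```

>>> {"name": "servo_tool", "arguments": {
  "targets": [
    {"xyz": [0.003, 0, 0.015], "twist": [0, 0, 0], "jaw": 0},
    {"xyz": [0.003, 0, 0.03], "twist": [0, 0, 0], "jaw": 0},
    {"xyz": [0.003, 0, 0.041], "twist": [0, 0, 0], "jaw": 0},
    {"xyz": [0.003, 0, 0.041], "twist": [0, 0, 0], "jaw": 0},
    {"xyz": [0.008, 0, 0.041], "twist": [0, 0, 0], "jaw": 0},
    {"xyz": [0.013, 0, 0.041], "twist": [0, 0, 0], "jaw": 0},
    {"xyz": [0.02, 0, 0.041], "twist": [0, 0, 0], "jaw": 0},
    {"xyz": [0.03, 0, 0.041], "twist": [0, 0, 0], "jaw": 0},
    {"xyz": [0.03, 0, 0.041], "twist": [0, 0, 0], "jaw": 0}
  ]
}}

```text
clock: 2.45
tcp_pos: [0.5179, 0.1927, 0.0514]
orientation: [0.0, 0.652, 0.758, 0.001]
wrist_force: [-0.0, -0.5, 0.0]
finger_gap: -0.0002
```

>>> {"name": "servo_tool", "arguments": {
  "targets": [
    {"xyz": [0.008, 0, 0], "twist": [0, 0, 0], "jaw": 0},
    {"xyz": [0.016, 0, 0], "twist": [0, 0, 0], "jaw": 0},
    {"xyz": [0.024, 0, 0], "twist": [0, 0, 0], "jaw": 0},
    {"xyz": [0.032, 0, 0], "twist": [0, 0, 0], "jaw": 0},
    {"xyz": [0.038, 0, 0], "twist": [0, 0, 0], "jaw": 0},
    {"xyz": [0.04, 0, 0], "twist": [0, 0, 0], "jaw": 0},
    {"xyz": [0.04, 0, 0], "twist": [0, 0, 0], "jaw": 0}
  ]
}}

```text
clock: 3.03
tcp_pos: [0.5117, 0.232, 0.0509]
orientation: [-0.0, 0.652, 0.758, 0.001]
wrist_force: [-0.0, 0.9, 4.4]
finger_gap: 0.0
```

Run:
```python
from workcell import env
from h import *
c=env.read_camera("wrist"); np.savez("w3.npz",**c)
cv2.imwrite("pics/w3.png",cv2.resize(c["color"][100:320,100:480,::-1],None,fx=2.1,fy=2.1,interpolation=cv2.INTER_CUBIC))
s=env.get_state(); print({k:np.round(s[k],4) for k in("clock","tcp_pos","orientation","wrist_force","finger_gap")})
```

```text
{'clock': np.float64(3.0833), 'tcp_pos': array([0.5117, 0.2321, 0.0509]), 'orientation': array([-2.000e-04,  6.520e-01,  7.582e-01,  1.100e-03]), 'wrist_force': array([0.4473, 1.0999, 5.191 ]), 'finger_gap': np.float64(0.0001)}
```

View pics/w3.png

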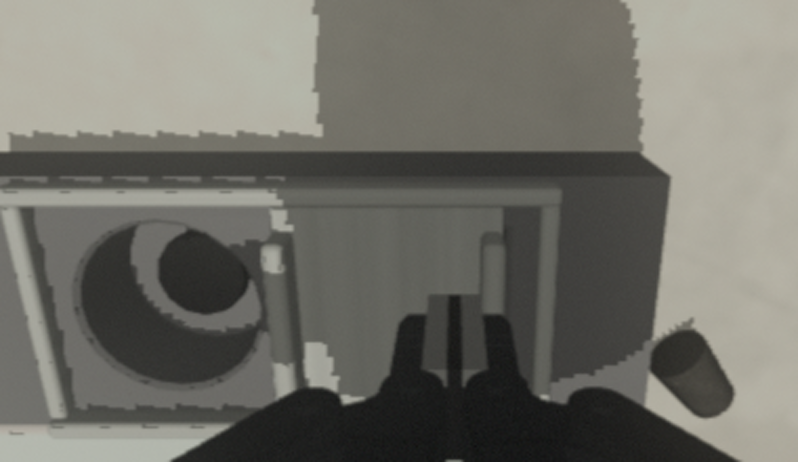

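```bash
cat >> h.py <<'E'
C=np.array([.5787,.1968]); a=np.radians(8.5); Rm=np.array([[np.cos(a),np.sin(a)],[-np.sin(a),np.cos(a)]])
def bal(p): return (Rm@(np.asarray(p)[:2]-C)).round(4)
E
python3 - <<'E'
from h import *
c=dict(np.load("w3.npz"))
for x,y,h in[(274,250,.0575),(493,240,.0575),(490,320,.0575),(83,290,.042),(260,290,.042),(180,385,.042),(203,271,.02)]: print((x,y,h),bal(ray(c,100+x/2.1,100+y/2.1,h)))
print(bal([.5117,.2321]))
E
```

```text
(274, 250, 0.0575) [-0.085  0.002]
(493, 240, 0.0575) [-0.0876  0.0543]
(490, 320, 0.0575) [-0.0663  0.054 ]
(83, 290, 0.042) [-0.067 -0.056]
(260, 290, 0.042) [-0.067  -0.0078]
(180, 385, 0.042) [-0.0369 -0.0338]
(203, 271, 0.02) [-0.0628 -0.0325]
[-0.061   0.0448]
```

>>> {"name": "servo_tool", "arguments": {
  "targets": [
    {"xyz": [0.004, 0, 0], "twist": [0, 0, 0], "jaw": 0},
    {"xyz": [0.006, 0, 0], "twist": [0, 0, 0], "jaw": 0},
    {"xyz": [0.006, 0, 0], "twist": [0, 0, 0], "jaw": 0},
    {"xyz": [0.003, 0, 0], "twist": [0, 0, 0], "jaw": 0},
    {"xyz": [0.0, 0, -0.02], "twist": [0, 0, 0], "jaw": 0},
    {"xyz": [0.0, 0, -0.04], "twist": [0, 0, 0], "jaw": 0},
    {"xyz": [-0.025, 0, -0.04], "twist": [0, 0, 0], "jaw": 0},
    {"xyz": [-0.05, 0, -0.04], "twist": [0, 0, 0], "jaw": 0},
    {"xyz": [-0.07, -0.001, -0.04], "twist": [0, 0, 0], "jaw": 0},
    {"xyz": [-0.078, -0.001, -0.04], "twist": [0, 0, 0], "jaw": 0},
    {"xyz": [-0.078, -0.001, -0.04], "twist": [0, 0, 0], "jaw": 0}
  ]
}}

```text
clock: 4.0
tcp_pos: [0.5217, 0.1523, 0.0899]
orientation: [-0.001, 0.653, 0.757, -0.0]
wrist_force: [-0.0, -0.5, -0.6]
finger_gap: 0.0
```

Run:
```python
from workcell import env
from h import *
c=env.read_camera("wrist"); np.savez("w4.npz",**c)
cv2.imwrite("pics/w4.png",cv2.resize(c["color"][100:320,180:480,::-1],None,fx=2.6,fy=2.6,interpolation=cv2.INTER_CUBIC))
s=env.get_state(); print({k:np.round(s[k],4) for k in("clock","tcp_pos","orientation","wrist_force","finger_gap")},bal(s["tcp_pos"]))
```

```text
{'clock': np.float64(4.05), 'tcp_pos': array([0.5216, 0.1532, 0.0899]), 'orientation': array([-6.000e-04,  6.529e-01,  7.574e-01,  0.000e+00]), 'wrist_force': array([-0.3539, -0.9172, -0.1886]), 'finger_gap': np.float64(-0.0002)} [-0.0629 -0.0347]
```

View pics/w4.png

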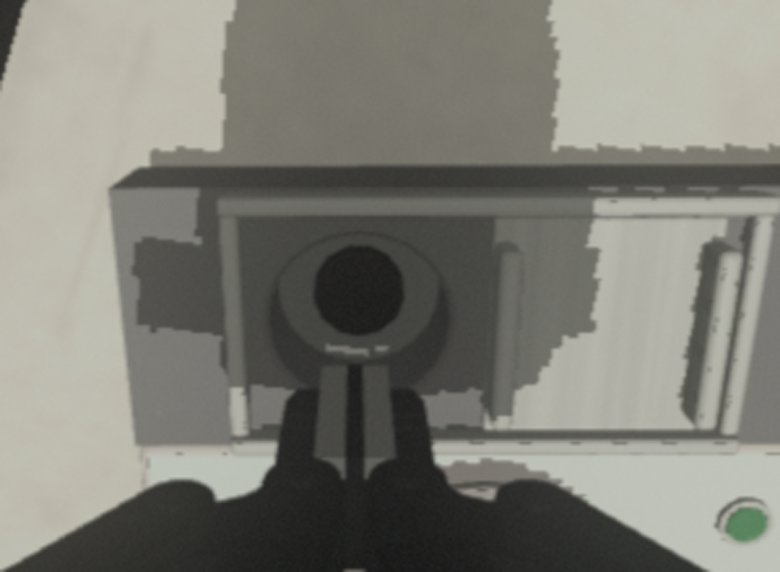

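Run:
```python
from h import *
c=dict(np.load("w4.npz"))
for x,y,h in[(359,290,.02),(270,300,.042),(450,300,.042),(358,234,.042),(510,250,.0575),(730,255,.0575),(112,187,.042)]: print((x,y,h),bal(ray(c,180+x/2.6,100+y/2.6,h)))
```

```text
(359, 290, 0.02) [-0.0625 -0.0338]
(270, 300, 0.042) [-0.0678 -0.058 ]
(450, 300, 0.042) [-0.0677 -0.0094]
(358, 234, 0.042) [-0.0863 -0.0342]
(510, 250, 0.0575) [-0.0867  0.0025]
(730, 255, 0.0575) [-0.0853  0.0561]
(112, 187, 0.042) [-0.099  -0.0975]
```

>>> {"name": "servo_tool", "arguments": {
  "targets": [
    {"xyz": [0.001, 0, 0.02], "twist": [0, 0, 0], "jaw": 0},
    {"xyz": [0.001, 0, 0.04], "twist": [0, 0, 0], "jaw": 0},
    {"xyz": [0.001, 0, 0.055], "twist": [0, 0, 0], "jaw": 0},
    {"xyz": [0.001, 0, 0.065], "twist": [0, 0, 0], "jaw": 0},
    {"xyz": [0.001, 0, 0.07], "twist": [0, 0, 0], "jaw": 0},
    {"xyz": [0.001, 0, 0.073], "twist": [0, 0, 0], "jaw": 0},
    {"xyz": [0.001, 0, 0.075], "twist": [0, 0, 0], "jaw": 0},
    {"xyz": [0.001, 0, 0.076], "twist": [0, 0, 0], "jaw": 0},
    {"xyz": [0.001, 0, 0.076], "twist": [0, 0, 0], "jaw": 0},
    {"xyz": [0.001, 0, 0.076], "twist": [0, 0, 0], "jaw": 0}
  ]
}}

```text
clock: 4.88
tcp_pos: [0.5222, 0.1544, 0.0151]
orientation: [0.0, 0.652, 0.758, 0.001]
wrist_force: [-3.4, 1.3, 5.0]
finger_gap: 0.0
```

>>> {"name": "servo_tool", "arguments": {
  "targets": [
    {"xyz": [0, 0, 0.001], "twist": [0, 0, 0], "jaw": 0},
    {"xyz": [0, 0, 0.002], "twist": [0, 0, 0], "jaw": 0},
    {"xyz": [0, 0, 0.003], "twist": [0, 0, 0], "jaw": 0},
    {"xyz": [0, 0, 0.003], "twist": [0, 0, 0], "jaw": 0},
    {"xyz": [0, 0, 0.003], "twist": [0, 0, 0], "jaw": 0},
    {"xyz": [0, 0, 0.003], "twist": [0, 0, 0], "jaw": 0}
  ]
}}

```text
clock: 5.38
tcp_pos: [0.5224, 0.1543, 0.0138]
orientation: [0.001, 0.652, 0.758, 0.001]
wrist_force: [-8.7, 0.6, 20.9]
finger_gap: -0.0002
```

>>> {"name": "servo_tool", "arguments": {
  "targets": [
    {"xyz": [0, 0, 0], "twist": [0, 0, 0], "jaw": 0},
    {"xyz": [0, 0, 0], "twist": [0, 0, 0], "jaw": 0},
    {"xyz": [0, 0, -0.02], "twist": [0, 0, 0], "jaw": 0},
    {"xyz": [0, 0, -0.05], "twist": [0, 0, 0], "jaw": 0},
    {"xyz": [0, 0, -0.08], "twist": [0, 0, 0], "jaw": 0},
    {"xyz": [0.02, 0, -0.08], "twist": [0, 0, 0], "jaw": 0},
    {"xyz": [0.045, 0, -0.08], "twist": [0, 0, 0], "jaw": 0},
    {"xyz": [0.062, 0, -0.08], "twist": [0, 0, 0], "jaw": 0},
    {"xyz": [0.062, 0, -0.08], "twist": [0, 0, 0], "jaw": 0},
    {"xyz": [0.062, 0, -0.08], "twist": [0, 0, 0], "jaw": 0}
  ]
}}

```text
clock: 6.22
tcp_pos: [0.5133, 0.2156, 0.0914]
orientation: [0.001, 0.652, 0.758, 0.0]
wrist_force: [0.3, -0.0, 0.2]
finger_gap: -0.0002
```

Run:
```python
from workcell import env
from h import *
c=env.read_camera("wrist"); np.savez("w5.npz",**c)
cv2.imwrite("pics/w5.png",cv2.resize(c["color"][100:320,100:480,::-1],None,fx=2.1,fy=2.1,interpolation=cv2.INTER_CUBIC))
s=env.get_state(); print({k:np.round(s[k],4) for k in("clock","tcp_pos","orientation","wrist_force")},bal(s["tcp_pos"]))
```

```text
{'clock': np.float64(6.2667), 'tcp_pos': array([0.5131, 0.215 , 0.0912]), 'orientation': array([6.000e-04, 6.523e-01, 7.580e-01, 1.000e-04]), 'wrist_force': array([ 0.2579, -0.5439,  0.0114])} [-0.0621  0.0277]
```

View pics/w5.png

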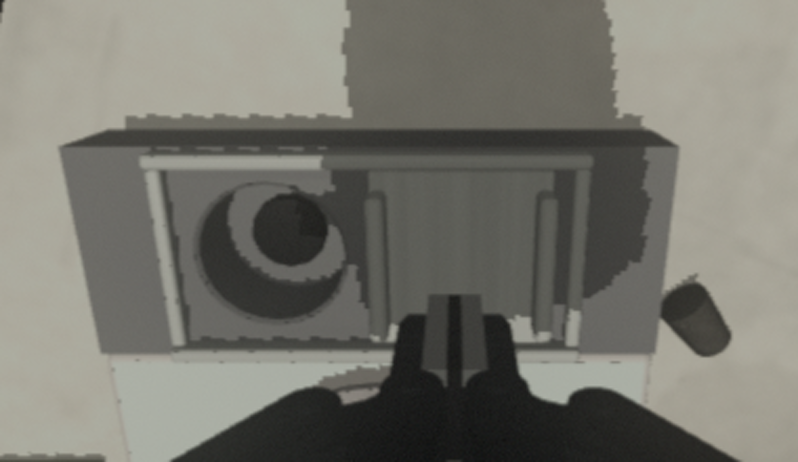

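>>> {"name": "servo_tool", "arguments": {
  "targets": [
    {"xyz": [0, 0, 0.02], "twist": [0, 0, 0], "jaw": 0},
    {"xyz": [0, 0, 0.04], "twist": [0, 0, 0], "jaw": 0},
    {"xyz": [0, 0, 0.04], "twist": [0, 0, 0], "jaw": 0},
    {"xyz": [-0.008, 0, 0.04], "twist": [0, 0, 0], "jaw": 0},
    {"xyz": [-0.016, 0, 0.04], "twist": [0, 0, 0], "jaw": 0},
    {"xyz": [-0.026, 0, 0.04], "twist": [0, 0, 0], "jaw": 0},
    {"xyz": [-0.036, 0, 0.04], "twist": [0, 0, 0], "jaw": 0},
    {"xyz": [-0.046, 0, 0.04], "twist": [0, 0, 0], "jaw": 0},
    {"xyz": [-0.056, 0, 0.04], "twist": [0, 0, 0], "jaw": 0},
    {"xyz": [-0.066, 0, 0.04], "twist": [0, 0, 0], "jaw": 0},
    {"xyz": [-0.072, 0, 0.04], "twist": [0, 0, 0], "jaw": 0},
    {"xyz": [-0.076, 0, 0.04], "twist": [0, 0, 0], "jaw": 0}
  ]
}}

```text
clock: 7.27
tcp_pos: [0.5245, 0.1391, 0.0517]
orientation: [0.0, 0.653, 0.757, 0.0]
wrist_force: [1.0, 1.5, 1.1]
finger_gap: 0.0001
```

>>> {"name": "servo_tool", "arguments": {
  "targets": [
    {"xyz": [-0.001, 0, 0], "twist": [0, 0, 0], "jaw": 0},
    {"xyz": [-0.002, 0, 0], "twist": [0, 0, 0], "jaw": 0},
    {"xyz": [-0.002, 0, 0], "twist": [0, 0, 0], "jaw": 0}
  ]
}}

```text
clock: 7.52
tcp_pos: [0.5242, 0.138, 0.0512]
orientation: [0.0, 0.652, 0.758, -0.0]
wrist_force: [0.2, 0.1, -0.2]
finger_gap: 0.0003
```

>>> {"name": "servo_tool", "arguments": {
  "targets": [
    {"xyz": [-0.001, 0, 0], "twist": [0, 0, 0], "jaw": 0},
    {"xyz": [-0.002, 0, 0], "twist": [0, 0, 0], "jaw": 0},
    {"xyz": [-0.003, 0, 0], "twist": [0, 0, 0], "jaw": 0},
    {"xyz": [-0.003, 0, 0], "twist": [0, 0, 0], "jaw": 0}
  ]
}}

```text
clock: 7.85
tcp_pos: [0.5243, 0.1362, 0.0512]
orientation: [-0.001, 0.652, 0.758, 0.001]
wrist_force: [-0.5, 5.7, 0.7]
finger_gap: -0.0001
```

>>> {"name": "servo_tool", "arguments": {
  "targets": [
    {"xyz": [-0.001, 0, 0], "twist": [0, 0, 0], "jaw": 0},
    {"xyz": [-0.002, 0, 0], "twist": [0, 0, 0], "jaw": 0},
    {"xyz": [-0.002, 0, 0], "twist": [0, 0, 0], "jaw": 0}
  ]
}}

```text
clock: 8.1
tcp_pos: [0.5243, 0.136, 0.0511]
orientation: [-0.002, 0.652, 0.758, 0.002]
wrist_force: [-0.4, 11.3, 0.6]
finger_gap: -0.0003
```

Against the stop (the force rises while the TCP stands still). Back off and lift.

>>> {"name": "servo_tool", "arguments": {
  "targets": [
    {"xyz": [0.006, 0, 0], "twist": [0, 0, 0], "jaw": 0},
    {"xyz": [0.012, 0, 0], "twist": [0, 0, 0], "jaw": 0},
    {"xyz": [0.012, 0, -0.02], "twist": [0, 0, 0], "jaw": 0},
    {"xyz": [0.012, 0, -0.05], "twist": [0, 0, 0], "jaw": 0},
    {"xyz": [0.012, 0, -0.08], "twist": [0, 0, 0], "jaw": 0},
    {"xyz": [0.012, 0, -0.1], "twist": [0, 0, 0], "jaw": 0},
    {"xyz": [0.012, 0, -0.1], "twist": [0, 0, 0], "jaw": 0},
    {"xyz": [0.012, 0, -0.1], "twist": [0, 0, 0], "jaw": 0}
  ]
}}

```text
clock: 8.77
tcp_pos: [0.5242, 0.1451, 0.1526]
orientation: [0.001, 0.652, 0.758, 0.001]
wrist_force: [-0.1, -0.2, 0.3]
finger_gap: 0.0001
```

Run:
```python
from workcell import env
from h import *
c=env.read_camera("wrist"); np.savez("w6.npz",**c)
cv2.imwrite("pics/w6.png",cv2.resize(c["color"][80:300,130:510,::-1],None,fx=2.1,fy=2.1,interpolation=cv2.INTER_CUBIC))
s=env.get_state(); print({k:np.round(s[k],4) for k in("clock","tcp_pos","orientation","wrist_force")},bal(s["tcp_pos"]))
```

```text
{'clock': np.float64(8.8167), 'tcp_pos': array([0.5232, 0.145 , 0.1512]), 'orientation': array([ 4.000e-04,  6.525e-01,  7.578e-01, -1.000e-04]), 'wrist_force': array([-1.236 ,  0.3677, -0.7535])} [-0.0626 -0.0431]
```

View pics/w6.png

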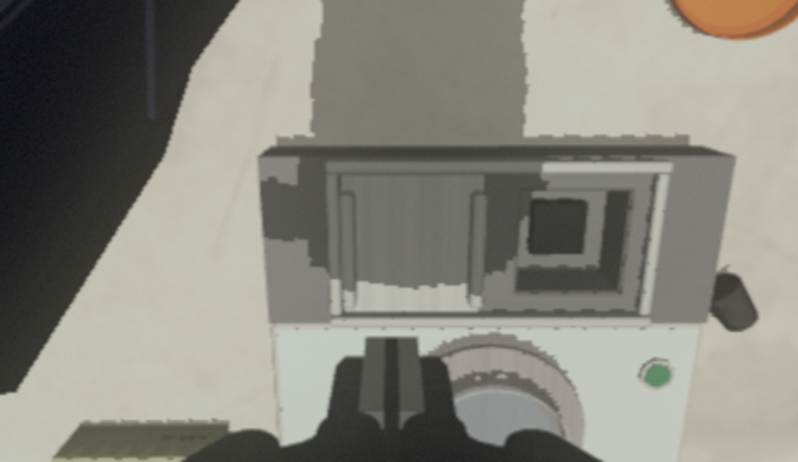

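Run:
```python
from workcell import env
from h import *
c=dict(np.load("w6.npz"))
y=[bal(ray(c,130+x/2.1,80+v/2.1,.0575))[1] for x,v in[(347,250),(478,250)]]
print("shutter",np.mean(y)+.0340); print(np.round(env.get_state()["wrist_force"],1))
if np.mean(y)+.034<.004: print(env.hand_in())
```

```text
shutter -9.999999999999593e-05
[-1.2  0.4 -0.8]
the job is handed in; nothing more can be done
None
```

I tared the balance and handed the job in at about 8.8 s of the 64 s limit. No verdict is reported, so this rests on my own checks.

- **Opening:** I pushed the shutter off the round well with shut fingers. The wrist picture showed the round well fully open, with the shutter about 0.063 m along by its ridges.
- **Pressing:** I pressed the round key until it bottomed. The wrist read about 21 N at a tool height of 13.8 mm, against 14 mm expected for fully down, and I held it for roughly half a second.
- **Closing:** I pushed the shutter back to its stop. Force climbed to 11 N with the tool standing still, and the last picture put the shutter at about 0.000 m, covering the round well.

At hand-in the arm was clear, about 100 mm above the balance, with wrist force near zero. The square key looked up in the last picture, and I never reached for it.

I never reached for the dish, stopper or carton. The last picture shows all three, the dish and carton only in part, and I did not measure their final positions. I could not see whether the round key had come back up under the closed shutter, so that rests on its spring. No checks failed or disagreed.

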